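# Prop a sprung bail open and take out the headlight driver

### The arm

A 6-joint arm with a two-finger parallel gripper is mounted at the origin on the work surface. World frame = base frame: x ahead of the robot, y to its left, z up, the work surface at z = 0. Lengths are in mm, angles in rad, forces in N, time in s.
With the tool pointing down it reaches from about 275 to 750 mm from the base axis. Payload 10.2 kg.
Tool frame: the origin (TCP) lies at the centre of the arm's flange, where the gripper is bolted on; the fingertips stand ctrl.tip_reach ahead of it and the grasp point (between the pads) lies 155 mm ahead of it (ctrl.tip_reach is the distance from the TCP to the fingertips, in mm); z points along the fingers, y is the direction in which the jaws open and shut (so a half turn about z gives the same grasp; the last joint's range is limited). The gripper opens to 85 mm and grips with 20 to 120 N. Pads are 22 mm wide; open, the fingers measure 114 mm over their backs; the gripper's body (76 mm by 85 mm) begins 54 mm behind the grasp point. The pads swing forward as they close: fully open they stand 13 mm farther back than shut.
Start: joints at [1.086, 0.313, 1.498, -0, 1.331, -0.223], TCP at [135.894, 507.115, 404.694] pointing down, gripper open.
Joint ranges: [-2.94, 2.94], [-0.97, 2.17], [0.19, 2.56], [-1.23, 4.37], [0.02, 3.11], [-2.88, 2.88]. Speed limits (rad/s): [2.39, 2.39, 3.01, 3.14, 3.14, 3.14].

### API

Orientations are given as a unit quaternion [w, x, y, z].
In Python, from rig import ctrl, viewer gives the robot as it stands.
- The arm moves only by the tool drive_tool, never from a script. Its argument "rows" is a list that holds one entry, the list of rows, each a list of 6 numbers: the shift along the world's x, y, z normalised to -1 to 1, where 1 is 0.1 m, then the turn, a rotation vector about the world's x, y, z normalised to -1 to 1, where 1 is 90 degrees. A call has 1 to 10 rows; each row is the pose to reach, as a shift and turn from the pose measured when the call began; what a row does not reach only later rows make up. A row lasts 1/8 s, in which the tool goes at most 62.5 mm and 10.7 degrees, less where a joint would pass 70% of its speed; a pose out of reach is approached as far as the arm can. A call with a number of a shift or a turn outside -1 to 1 is refused whole. A call with a gripper value outside its range is refused whole. "fingers" is the opening, from -1 (shut) to 1 (fully open), set as the call begins (left out, the last holds). The fingers move at their own pace and stop on an object; "force" is the grip in N (left out, the last holds). Time passes only in rows, so rows that repeat a pose let the fingers close. It gives the time, the measured TCP pose, the force and the opening at its end, in the units of the state.
- ctrl.sense(): the state, without advancing time (a new reading comes with each control period).
- viewer.capture(name): name is "side" or "top" or "wrist"; returns the picture (400x640x3 uint8, red, green, blue); there is no depth.
- viewer.calibration(name): a dict with "mtx" (3x3 intrinsics, pixels), "extrinsics" (4x4, takes a point from camera to world coordinates). Camera axes: x right, y up, looking along -z (the intrinsics and any distortion apply to the point x, -y, -z); pixel columns grow to the right and rows downward; lengths in mm; the calibration is good to about 2 mm. The wrist camera is an equidistant fisheye: a pixel r from the principal point sees the ray r / f radians off the axis. A picture is of the moment at which its call begins: read the wrist's pose just before it. calibration takes no time and is no camera call; for the wrist camera it gives the pose at the moment of the call.
- ctrl.finish_job(): hands the job in, once; it reports no verdict.
The state is a dict: "time_s": time; "joints": joint angles; "dq": joint speeds; "tau": joint torques, N m; "eef_pos": TCP position; "ee_rot": TCP orientation; "force": force on the tool from outside, world axes, zero at the start; "wrist_torque": the same for the moment, N m; "grip_width": opening from 0.0 (shut) to 1.0 (fully open).
Only numpy, scipy, OpenCV 4.12 (cv2) and the standard library are available. Lean on these libraries where they do the work, as an engineer would, in place of code of your own. Each camera call takes 0.05 s, during which the arm holds its last target.

### The job

The headlight driver module is locked in its bench cradle by a sprung bail, and you need a hand free to take it out. Push the tall wooden prop, foot down, all the way into the gap between the cradle's fixed wall and the bail so that it stays there upright by itself and holds the bail open; then lift the module out and set it down gently, right way up and flat on the floor of the empty tray. Leave the prop in place holding the bail open, and leave the shorter wooden block standing where it is.

Things in the scene. Friction and masses are not known exactly. Their poses are not given: they have to be found in the camera images.
- cradle: Grey painted bench cradle, fixed; on the left or right. Base plate 230 (x) x 124 (y) x 12 mm. Origin on the bench, y-centred, 110 mm from the plate's -x edge and 120 mm from its +x edge; z up. A fixed wall at x = 32 to 42 mm has a tall middle part, 44 mm wide in y, top at z = 64. The prop's gap is on its +x side, with the plate (z = 12) as floor. Fixed bracket at x = 110 to 118, top z = 38.
- gap (a point): Cradle point x 42, y 0, z 64 mm: top edge of the tall fixed wall, on its gap side, mid-width. With the prop fully in, thickness along cradle x and one broad face against the wall, its centre line is 12 mm from here along cradle +x and its foot 52 mm below.
- bail (a joint): Sprung bail of bright steel, m: 0 shut (where its spring holds it), opens along cradle +x to 0.024. Spring 3.6 N shut, 6 N at 0.014. With the prop fully in it reads about 0.014; the module is free above 0.010. A prop pushed straight down the gap drives it open by its ramp and takes about 6 to 15 N.
- prop: The prop: medium-brown wooden block, standing upright on its foot on the bench, 24 (x, thickness) x 40 (y, width) x 100 mm (z, height), foot tapered on both broad faces to 18 mm over the last 12 mm. 80 g. Origin at the centre of its underside; z up. The taller and thicker of the two standing blocks of the same wood.
- short_block: A standing block of the same wood that is too thin to free the module: 16 (x) x 40 (y) x 62 mm tall. Origin at the centre of its underside. Leave it standing.
- module: Headlight driver module: box 120 (x) x 84 (y) x 34 mm tall, aluminium finned lower half and black upper half, with a black grip rib on top, 60 (x) x 16 (y) mm, rising 32 mm above the box. 0.3 to 0.65 kg. Origin at the centre of its underside; z up. It starts in the cradle's pocket, its x axis along the cradle's x axis, with 2 mm play at each end.
- rib (a point): Centre of the top of the module's grip rib, 66 mm above the module's underside.
- tray: Empty open plastic tray, fixed to the bench, white, 210 (x) x 150 (y) x 26 mm high outside, walls and floor 4 mm thick. Origin at the centre of its underside; z up. On the other side of the robot's centre line from the cradle.
- pocket (a point): Cradle point x -30, y 0, z 12 mm: centre of the floor of the module's pocket, which lies between an end wall (top 18 mm above the floor), the fixed wall opposite, and side rails (14 mm above it, at y = +-46 to +-54 mm).
- bail_block (a point): Point on the bail, moving with it: top of its lower block's face, mid-width, at cradle z = 30 mm; shut it is 10 mm from the fixed wall. Below it the face is upright; above it a ramp 60 mm wide leans away from the wall, 18 mm out over 34 mm up, so the mouth of the gap at z = 64 is 28 mm when shut.
- hook (a point): Point on the bail, moving with it, midway between the tips (undersides) of its two arms. The arms, 10 mm wide, at cradle y = +-30 to +-40 and z = 48 to 58 mm, pass both sides of the tall wall and hook 9 mm over the module's end, 2 mm above it, when shut.
Mind the look-alikes: they are no part of the job. What is shaped like the module but green or yellow is not meant.

How it is judged:
By the outcome, as a careful person would: the job done as asked, in the order asked, and still so for the second after the job is handed in, with the robot touching nothing.
It also fails if it takes over 61 s, if anything falls off the work surface, if the arm or the gripper's body presses on something with over 40 N, if the wrist force passes 120 N, or if a joint passes its speed limit or range.

## Working session

There is one attempt and no reset: what is moved stays moved. The work goes in short steps, Python scripts to look and compute and a tool call to move; the robot and the scene stay as the last step left them, time stands still between calls to the robot, and variables do not carry over. Pictures are saved under pics/ and viewed, and the job is handed in when it is done.

Besides the shell and the picture viewer there is one more tool, called after "Request:" as name([rows], argument=value, ...), one row to a line, values as JSON. drive_tool: Moves the arm, as the interface text tells. Scaled input: -1 to 1 covers 0.1 m each way for a shift and 90 degrees each way for a turn. Its arguments: {"type":"object","properties":{"rows":{"type":"array","items":{"type":"array","items":{"type":"array","items":{"type":"number"}}}},"fingers":{"type":"number"},"force":{"type":"number"}},"required":["rows"]}

```bash
ls; mkdir -p pics; python3 - <<'E'
from rig import ctrl, viewer
import cv2
for n in ["side","top","wrist"]:
    im=viewer.capture(n); cv2.imwrite(f"pics/{n}0.png",im[:,:,::-1])
    c=viewer.calibration(n); print(n,c)
print(ctrl.sense(),ctrl.tip_reach)
E
```

```text
pics
side {'mtx': array([[513.03753556,   0.        , 317.95574449],
       [  0.        , 513.03753556, 191.13918947],
       [  0.        ,   0.        ,   1.        ]]), 'extrinsics': array([[ 7.28074727e-01,  5.35801422e-01, -4.27579266e-01,
        -8.52448157e+01],
       [-6.85470136e-01,  5.63457030e-01, -4.61136496e-01,
        -6.70580747e+02],
       [-6.15504674e-03,  6.28834646e-01,  7.77514697e-01,
         1.05025121e+03],
       [ 0.00000000e+00,  0.00000000e+00,  0.00000000e+00,
         1.00000000e+00]])}
top {'mtx': array([[385.56660806,   0.        , 323.85139148],
       [  0.        , 385.56660806, 195.69371121],
       [  0.        ,   0.        ,   1.        ]]), 'extrinsics': array([[-1.87999380e-03,  9.92473429e-01, -1.22445739e-01,
         3.17810779e+02],
       [-9.99769782e-01, -4.48258470e-03, -2.09830512e-02,
        -1.25117782e+02],
       [-2.13739942e-02,  1.22378102e-01,  9.92253371e-01,
         9.93249104e+02],
       [ 0.00000000e+00,  0.00000000e+00,  0.00000000e+00,
         1.00000000e+00]])}
wrist {'mtx': array([[309.70691629,   0.        
[... 480 characters left out ...]
ime_s': 0.15, 'joints': array([ 1.08558884e+00,  3.13319836e-01,  1.49825593e+00,  3.67750817e-05,
        1.33100614e+00, -2.23416936e-01]), 'dq': array([ 9.18841393e-04, -2.24637473e-03, -2.43777271e-03, -1.13083436e-04,
        8.42406001e-05, -1.15853881e-03]), 'tau': array([ 1.53753223e-03, -4.12374401e+01, -2.59794831e+01, -1.62968781e-04,
        3.28399496e-03, -1.53033818e-05]), 'eef_pos': array([135.88062656, 507.08419839, 404.2697906 ]), 'ee_rot': array([-1.88359075e-04,  1.30526133e-01,  9.91444746e-01, -4.57708771e-04]), 'force': array([-0.04520556,  0.38657843, -0.29571119]), 'wrist_torque': array([-0.00947155, -0.02512058, -0.06244026]), 'grip_width': 0.9985690537351706} 173.4
```

View pics/side0.png

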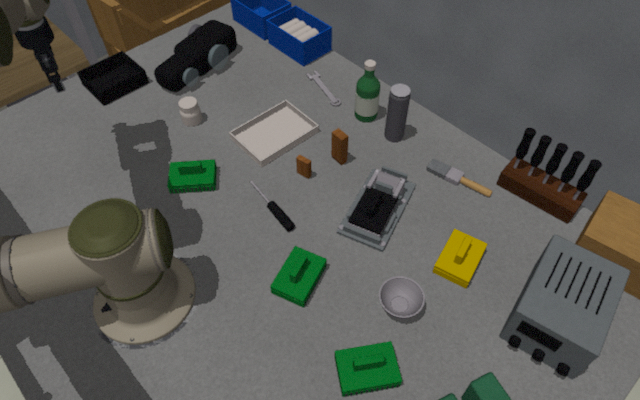

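View pics/top0.png

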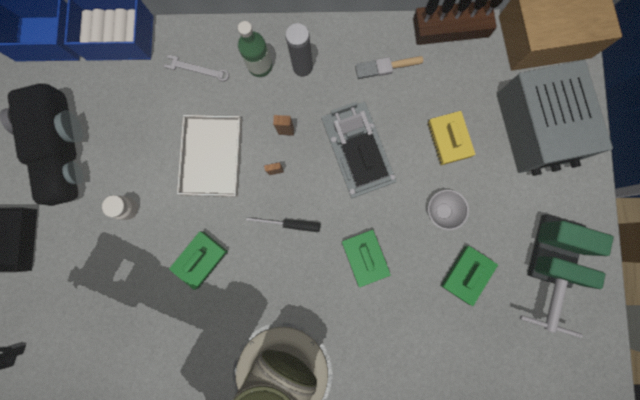

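View pics/wrist0.png

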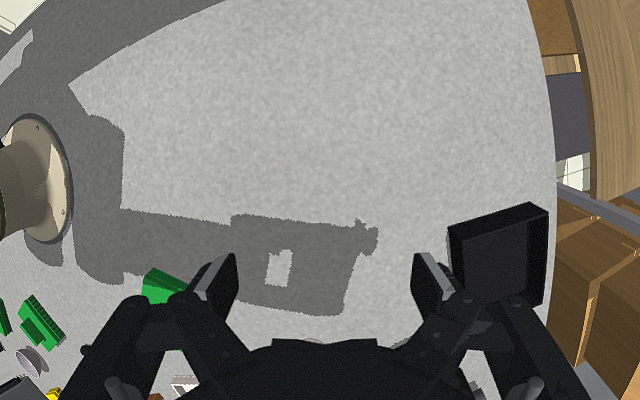

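Candidates in the top view:
- **Prop:** brown block (284,124), which is taller in the side view (340,147), versus brown block (274,168), shorter at side (304,166). I choose (284,124).
- **Module:** the black one in the cradle (365,155). The green ones at (198,258), (366,257) and (470,275) and the yellow one at (452,138) are decoys.
- **Tray:** the white one at (210,155).

Next I check this in close crops.

```bash
python3 - <<'E'
import cv2
a=cv2.imread('pics/top0.png')[85:205,165:405]; cv2.imwrite('pics/ctop.png',cv2.resize(a,None,fx=3.3,fy=3.3,interpolation=cv2.INTER_CUBIC))
a=cv2.imread('pics/side0.png')[90:255,220:430]; cv2.imwrite('pics/cside.png',cv2.resize(a,None,fx=3.5,fy=3.5,interpolation=cv2.INTER_CUBIC))
E
```

```text
(no output)
```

View pics/ctop.png

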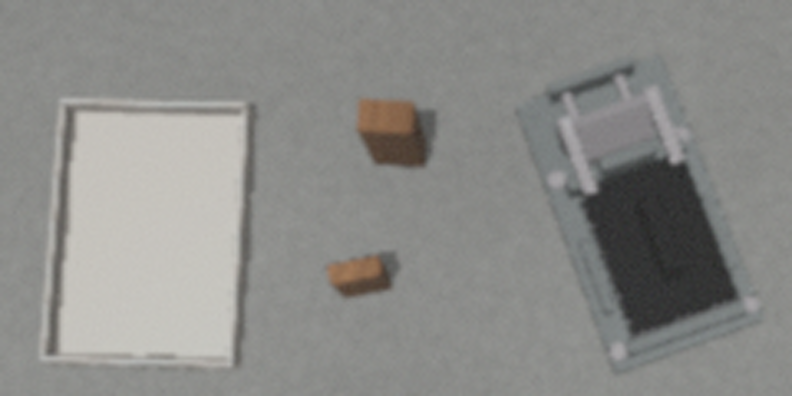

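View pics/cside.png

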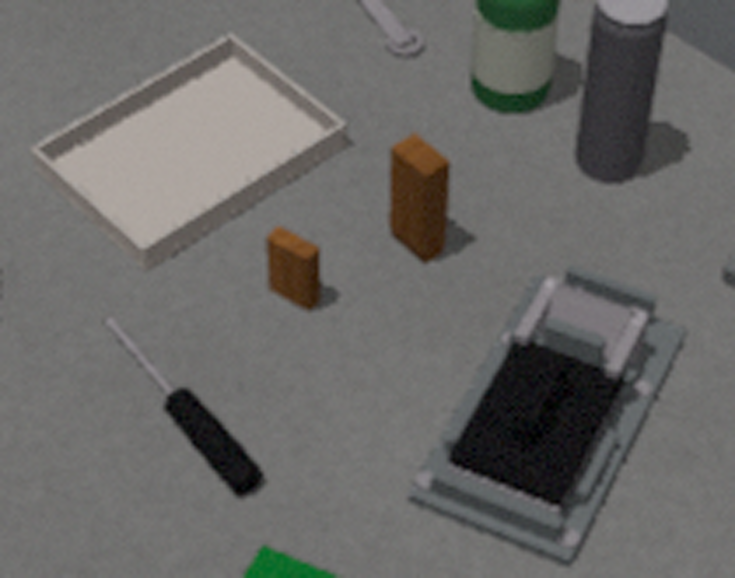

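```bash
cat > h.py <<'E'
import numpy as np, cv2
from rig import ctrl, viewer
from scipy.spatial.transform import Rotation as R
def ray(cal,px,fish=False):
    K=cal['mtx'];E=cal['extrinsics']
    x=(px[0]-K[0,2])/K[0,0]; y=(px[1]-K[1,2])/K[1,1]
    if fish:
        r=np.hypot(x,y); s=np.sin(r)/max(r,1e-9); d=np.array([x*s,-y*s,-np.cos(r)])
    else: d=np.array([x,-y,-1.])
    d=E[:3,:3]@d; return E[:3,3],d/np.linalg.norm(d)
def onz(cal,px,z,fish=False):
    o,d=ray(cal,px,fish); return o+d*(z-o[2])/d[2]
def proj(cal,P,fish=False):
    K=cal['mtx'];E=cal['extrinsics']; p=E[:3,:3].T@(np.asarray(P,float)-E[:3,3])
    x,y,z=p[0],-p[1],-p[2]
    if fish:
        rr=np.hypot(x,y); th=np.arctan2(rr,z); x,y=x/rr*th,y/rr*th
    else: x,y=x/z,y/z
    return np.array([K[0,0]*x+K[0,2],K[1,1]*y+K[1,2]])
def pose():
    s=ctrl.sense(); q=s['ee_rot']; return s['eef_pos'],R.from_quat([q[1],q[2],q[3],q[0]])
def delta(target,jaw_deg):
    """shift & turn numbers: tool down, jaw (tool y) axis at world angle jaw_deg (mod 180, nearest)"""
    p,r=pose(); y=r.apply([0,1,0]); cur=np.degrees(np.arctan2(y[1],y[0]))
    d=(jaw_deg-cur+90)%180-90; a=np.radians(cur+d)
    Y=np.array([np.cos(a),np.sin(a),0]);Z=np.array([0,0,-1.]);X=np.cross(Y,Z)
    rt=R.from_matrix(np.c_[X,Y,Z]); rv=(rt*r.inv()).as_rotvec()
    print('pos',p.round(1),'jaw',round(cur,2),'dturn deg',round(d,2),'| shift',((np.array(target)-p)/100).round(3),'turn',(rv/(np.pi/2)).round(4))
E
python3 - <<'E'
from h import *
ct=viewer.calibration('top');cs=viewer.calibration('side')
im=cv2.imread('pics/top0.png')
hsv=cv2.cvtColor(im,cv2.COLOR_BGR2HSV)
f=lambda x,y:(165+x/3.3-.35,85+y/3.3-.35)
for n,z,pts in [('proptop',100,[(360,101),(412,101),(416,132),(361,131)]),('shorttop',62,[(329,268),(379,257),(385,279),(338,290)]),
  ('tray',26,[(61,100),(252,103),(236,364),(41,359)]),('plate',12,[(517,110),(655,55),(762,318),(618,372)]),('ballsbail',58,[(556,180),(683,133),(752,303),(617,351)]),('modtop',46,[(585,195),(687,160),(737,296),(632,333)])]:
    P=np.array([onz(ct,f(*p),z)[:2] for p in pts]); 
    print(n,P.round(0).tolist(),P.mean(0).round(1),cv2.minAreaRect(P.astype(np.float32)))
E
```

```text
proptop [[623.0, 14.0], [623.0, -24.0], [600.0, -27.0], [601.0, 13.0]] [611.7  -6.2] ((611.5538330078125, -6.669944763183594), (41.287113189697266, 23.25371551513672), 89.47500610351562)
shorttop [[508.0, 41.0], [516.0, 4.0], [499.0, -1.0], [491.0, 34.0]] [503.2  19.6] ((503.20611572265625, 20.171884536743164), (17.88127326965332, 39.02164077758789), 13.053351402282715)
tray [[652.0, 263.0], [648.0, 111.0], [440.0, 118.0], [445.0, 270.0]] [546.1 190.5] ((546.246826171875, 190.38604736328125), (152.29286193847656, 208.16973876953125), 88.15992736816406)
plate [[645.0, -98.0], [689.0, -209.0], [476.0, -289.0], [434.0, -176.0]] [ 561.1 -192.8] ((561.6497802734375, -192.42330932617188), (227.82763671875, 119.82807159423828), 20.558542251586914)
ballsbail [[575.0, -129.0], [610.0, -225.0], [480.0, -274.0], [444.0, -173.0]] [ 527.4 -200.1] ((527.8966064453125, -200.2956085205078), (139.37770080566406, 106.56944274902344), 19.44879722595215)
modtop [[566.0, -151.0], [593.0, -229.0], [487.0, -265.0], [460.0, -185.0]] [ 526.5 -207.4] ((526.3075561523438, -207.0458221435547), (112.30843353271484, 83.9658432006836), 18.692529678344727)
```

Request:
drive_tool([
  [[0.45,-0.5,0,0,0,0.05],[0.95,-1,0,0,0,0.1]],
])

```text
time_s: 0.4
eef_pos: [222.2, 415.2, 404.0]
ee_rot: [-0.0, 0.05, 0.999, -0.001]
force: [0.7, 0.7, 0.5]
grip_width: 1.003
```

Request:
drive_tool([
  [[0.45,-0.5,0,0,0,0.05],[0.95,-1,0,0,0,0.07]],
])

```text
time_s: 0.65
eef_pos: [308.1, 323.5, 404.0]
ee_rot: [-0.0, -0.006, 1.0, -0.001]
force: [0.8, 0.8, -0.5]
grip_width: 1.002
```

Request:
drive_tool([
  [[0.45,-0.5,0,0,0,0],[0.95,-1,0,0,0,0]],
])

```text
time_s: 0.9
eef_pos: [393.7, 232.3, 404.0]
ee_rot: [-0.0, -0.006, 1.0, -0.001]
force: [1.1, 0.1, -0.1]
grip_width: 1.001
```

Request:
drive_tool([
  [[0.45,-0.5,0,0,0,0],[0.95,-1,0,0,0,0]],
])

```text
time_s: 1.15
eef_pos: [479.2, 141.0, 404.0]
ee_rot: [-0.0, -0.006, 1.0, -0.001]
force: [0.7, 1.8, -0.1]
grip_width: 1.001
```

Request:
drive_tool([
  [[0.45,-0.5,0,0,0,0],[0.9,-1,-0.1,0,0,0]],
])

```text
time_s: 1.4
eef_pos: [562.3, 48.3, 395.9]
ee_rot: [0.0, -0.005, 1.0, -0.001]
force: [0.2, 1.2, 0.4]
grip_width: 1.002
```

Request:
drive_tool([
  [[0.3,-0.4,-0.1,0,0,0],[0.4,-0.55,-0.2,0,0,0],[0.4,-0.55,-0.2,0,0,0],[0.4,-0.55,-0.2,0,0,0]],
])

```text
time_s: 1.9
eef_pos: [601.7, -5.4, 376.5]
ee_rot: [0.001, -0.006, 1.0, -0.0]
force: [-0.5, 0.3, -0.4]
grip_width: 0.997
```

```bash
python3 - <<'E'
from h import *
import pickle
c=viewer.calibration('wrist');im=viewer.capture('wrist');cv2.imwrite('pics/w1.png',im[:,:,::-1]);pickle.dump(c,open('w1.pkl','wb'));print(pose()[0])
E
```

```text
[601.69544926  -5.32894687 376.68673168]
```

View pics/w1.png

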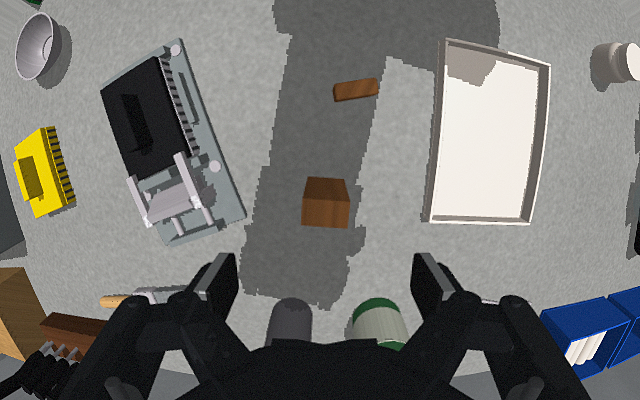

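```bash
python3 - <<'E'
import cv2
im=cv2.imread('pics/w1.png')
a=im[165:240,285:365]; cv2.imwrite('pics/w1p.png',cv2.resize(a,None,fx=7,fy=7,interpolation=cv2.INTER_CUBIC))
a=im[30:255,90:260]; cv2.imwrite('pics/w1c.png',cv2.resize(a,None,fx=2.6,fy=2.6,interpolation=cv2.INTER_CUBIC))
E
```

```text
(no output)
```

View pics/w1p.png

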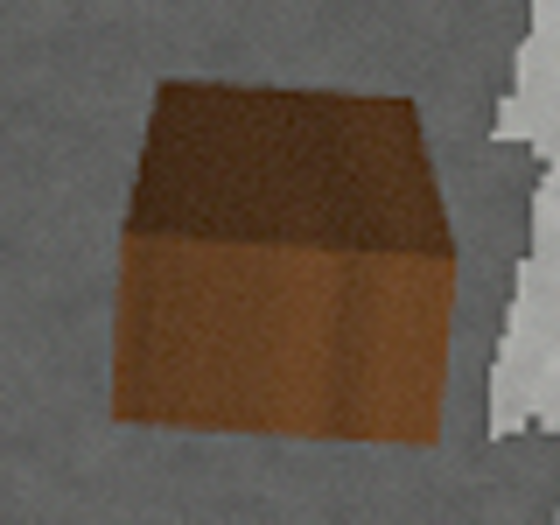

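View pics/w1c.png

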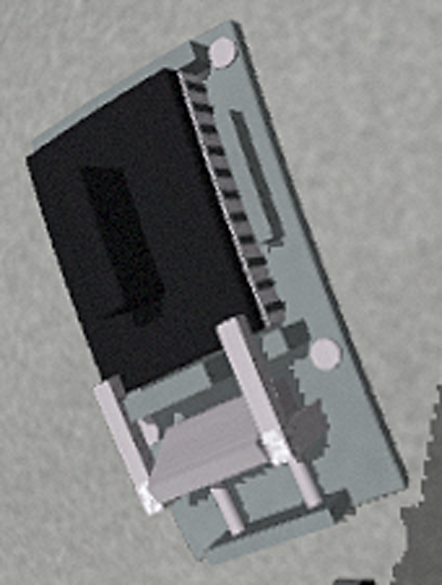

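```bash
python3 - <<'E'
from h import *
import pickle
c=pickle.load(open('w1.pkl','rb'))
f=lambda x,y:(285+(x+.5)/7-.5,165+(y+.5)/7-.5)
P=np.array([onz(c,f(*p),100,True)[:2] for p in [(125,234),(453,255),(438,443),(113,420)]])
print(P.round(1),P.mean(0)); print(cv2.minAreaRect(P.astype(np.float32)))
g=lambda x,y:(90+(x+.5)/2.6-.5,30+(y+.5)/2.6-.5)
# plate corners z12 : (235,20) near corner, (405,487); module top corners
for q,z in [((235,20),12),((407,487),12),((27,157),46),((172,69),46),((108,391),46)]: print(q,onz(c,g(*q),z,True).round(1))
p=P.mean(0); a=np.degrees(np.arctan2(*(P[0]-P[1])[::-1])); b=np.degrees(np.arctan2(*(P[3]-P[2])[::-1])); print(a,b)
delta([*p,78+155],(a+b)/2)
E
```

```text
[[600.1 -24. ]
 [602.2  14.8]
 [626.1  13.8]
 [623.6 -25.7]] [612.9817349   -5.27108585]
((612.8991088867188, -5.167047500610352), (39.63642883300781, 23.93463897705078), 86.34990692138672)
(235, 20) [ 436.3 -172.    12. ]
(407, 487) [649.4 -96.6  12. ]
(27, 157) [ 488.7 -264.4   46. ]
(172, 69) [ 462.2 -184.1   46. ]
(108, 391) [ 596.3 -226.    46. ]
-93.12426878942033 -93.65008152329007
pos [601.7  -5.3 376.7] jaw 90.71 dturn deg -4.1 | shift [ 1.130e-01  1.000e-03 -1.437e+00] turn [ 0.0006  0.001  -0.0455]
```

Request:
drive_tool([
  [[0.11,0,-0.3,0,0,-0.045],[0.113,0,-0.7,0,0,-0.045],[0.113,0,-0.7,0,0,-0.045],[0.113,0,-0.7,0,0,-0.045]],
], fingers=1)

```text
time_s: 2.45
eef_pos: [613.1, -4.8, 308.9]
ee_rot: [0.002, 0.029, 1.0, -0.001]
force: [0.0, -0.6, 0.3]
grip_width: 0.998
```

```bash
python3 -c "
from h import *
delta([613,-5.2,233],86.6)"
```

```text
pos [613.1  -4.8 308.9] jaw 86.71 dturn deg -0.11 | shift [-0.001 -0.004 -0.759] turn [ 0.001   0.0027 -0.0012]
```

Request:
drive_tool([
  [[0,-0.004,-0.3,0,0.002,0],[0,-0.004,-0.6,0,0.002,0],[0,-0.004,-0.76,0,0.002,0],[0,-0.004,-0.76,0,0.002,0],[0,-0.004,-0.76,0,0.002,0]],
])

```text
time_s: 3.08
eef_pos: [613.5, -5.2, 234.5]
ee_rot: [0.002, 0.029, 1.0, -0.001]
force: [0.7, -0.3, 0.7]
grip_width: 1.003
```

Request:
drive_tool([
  [[0,0,0,0,0,0],[0,0,0,0,0,0],[0,0,0,0,0,0],[0,0,0,0,0,0],[0,0,0,0,0,0],[0,0,0,0,0,0]],
], fingers=-1, force=80)

```text
time_s: 3.82
eef_pos: [613.7, -5.2, 235.1]
ee_rot: [0.002, 0.029, 1.0, -0.001]
force: [-0.5, -0.3, 5.1]
grip_width: 0.459
```

```bash
python3 - <<'E'
from h import *
c=viewer.calibration('wrist');im=viewer.capture('wrist');cv2.imwrite('pics/w2.png',im[:,:,::-1]);delta([613,-5.2,233],86.6);print(ctrl.sense()['grip_width'])
E
```

```text
pos [613.7  -5.2 235.1] jaw 86.72 dturn deg -0.12 | shift [-0.007  0.    -0.021] turn [ 0.0015  0.003  -0.0013]
0.4569070241135304
```

View pics/w2.png

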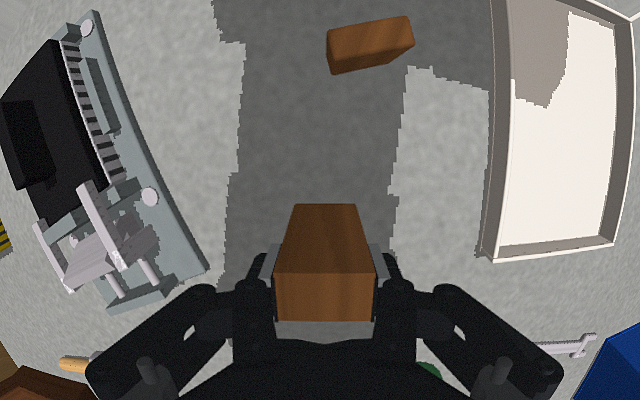

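Request:
drive_tool([
  [[0,0,0.3,0,0,0],[0,0,0.7,0,0,0],[0,0,1,0,0,0],[0,0,1,0,0,0]],
])

```text
time_s: 4.38
eef_pos: [613.8, -5.2, 336.8]
ee_rot: [0.004, 0.029, 1.0, -0.001]
force: [0.5, -0.1, -1.9]
grip_width: 0.458
```

Request:
drive_tool([
  [[-0.1,-0.3,0.2,0,0,0.1],[-0.2,-0.6,0.5,0,0,0.2],[-0.3,-0.9,0.5,0,0,0.265],[-0.3,-0.9,0.5,0,0,0.265],[-0.3,-0.9,0.5,0,0,0.265]],
])

```text
time_s: 5.0
eef_pos: [583.9, -94.8, 385.3]
ee_rot: [0.003, -0.178, 0.984, 0.0]
force: [0.3, 0.9, 0.1]
grip_width: 0.457
```

```bash
python3 - <<'E'
from h import *
import pickle
c=viewer.calibration('wrist');im=viewer.capture('wrist');cv2.imwrite('pics/w3.png',im[:,:,::-1]);pickle.dump(c,open('w3.pkl','wb'));delta([597,-179,400],110.5)
E
```

```text
pos [584.  -94.6 385.6] jaw 110.56 dturn deg -0.06 | shift [ 0.13  -0.844  0.144] turn [-0.0009  0.0045 -0.0006]
```

View pics/w3.png

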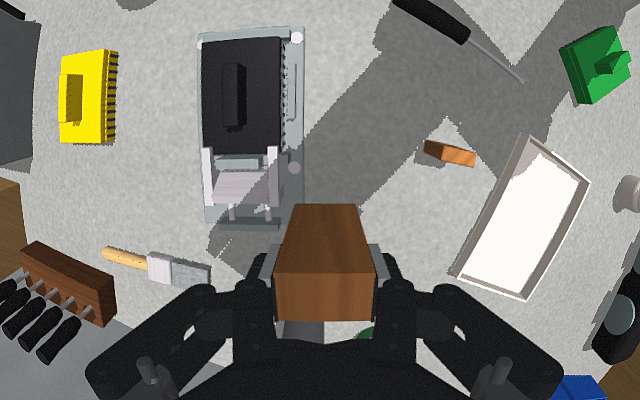

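```bash
python3 - <<'E'
import cv2
im=cv2.imread('pics/w3.png')
a=im[20:240,190:320]; cv2.imwrite('pics/w3c.png',cv2.resize(a,None,fx=2.7,fy=2.7,interpolation=cv2.INTER_CUBIC))
a=im[135:235,195:310]; cv2.imwrite('pics/w3g.png',cv2.resize(a,None,fx=6,fy=6,interpolation=cv2.INTER_CUBIC))
E
```

```text
(no output)
```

View pics/w3c.png

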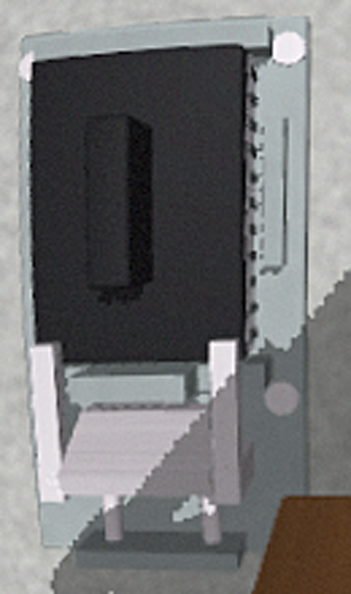

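View pics/w3g.png

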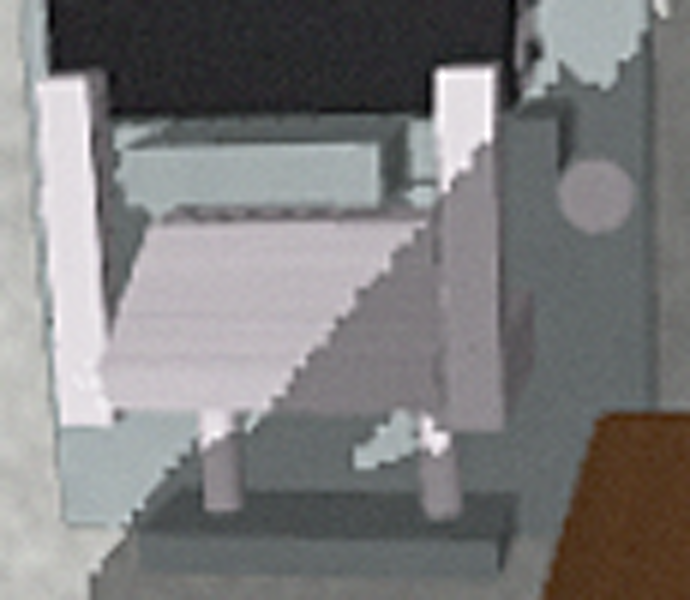

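```bash
python3 - <<'E'
from h import *
import pickle
c=pickle.load(open('w3.pkl','rb'))
print('cam',c['extrinsics'][:3,3])
g=lambda x,y:(195+(x+.5)/6-.5,135+(y+.5)/6-.5)
G=lambda x,y:(190+(x+.5)/2.7-.5,20+(y+.5)/2.7-.5)
L={'wallTL':(g(128,148),64),'wallTR':(g(380,144),64),'wallBR':(g(383,206),64),'wallBL':(g(120,207),64),
'armLo':(g(38,78),58),'armLi':(g(95,73),58),'armRi':(g(437,66),58),'armRo':(g(497,66),58),
'brTL':(g(140,541),38),'brTR':(g(505,541),38),'brBL':(g(140,575),38),'brBR':(g(503,573),38),
'modTL':(G(33,60),46),'modTR':(G(243,46),46),'modBR':(G(245,357),46),'modBL':(G(37,350),46),
'ribTL':(G(86,116),78),'ribTR':(G(131,115),78),'ribBR':(G(131,287),78),'ribBL':(G(86,285),78),
'plTR':(G(309,17),12),'plTL':(G(22,40),12)}
W={k:onz(c,*v,True)[:2] for k,v in L.items()}
for k,v in W.items(): print(k,v.round(1))
loc={'wallTL':(32,22),'wallTR':(32,-22),'wallBR':(42,-22),'wallBL':(42,22)}
# image right is which cradle y? fit with both
def fit(keys,src):
    A=np.array([src[k] for k in keys],float);B=np.array([W[k] for k in keys])
    a=A-A.mean(0);b=B-B.mean(0);th=np.arctan2((a[:,0]*b[:,1]-a[:,1]*b[:,0]).sum(),(a*b).sum())
    M=np.array([[np.cos(th),-np.sin(th)],[np.sin(th),np.cos(th)]]);t=B.mean(0)-M@A.mean(0)
    return np.degrees(th),t,M,(B-(A@M.T+t))
for s in (1,-1):
    src={'wallTL':(32,-22*s),'wallTR':(32,22*s),'wallBR':(42,22*s),'wallBL':(42,-22*s),
     'armLo':(21,-40*s),'armLi':(21,-30*s),'armRi':(21,30*s),'armRo':(21,40*s),
     'brTL':(110,-30*s),'brTR':(110,30*s),'plTR':(-110,62*s),'plTL':(-110,-62*s)}
    for ks in (['wallTL','wallTR','wallBR','wallBL'],['wallTL','wallTR','wallBR','wallBL','armLo','armLi','armRi','armRo','plTR','plTL']):
        th,t,M,r=fit(ks,src);print(s,th,t,'gap',M@[42,0]+t,'prop',M@[54,0]+t);print(r.round(1).tolist())
for n in('mod','rib'):
    P=np.array([W[n+k] for k in('TL','TR','BR','BL')]);print(n,P.mean(0),cv2.minAreaRect(P.astype(np.float32)))
E
```

```text
cam [ 515.90203593 -120.87127743  353.78780718]
wallTL [ 596.  -204.9]
wallTR [ 581.4 -164.5]
wallBR [ 590.9 -160.9]
wallBL [ 606.  -203.6]
armLo [ 591.4 -225.8]
armLi [ 587.4 -216. ]
armRi [ 567.4 -160.5]
armRo [ 564.2 -151.2]
brTL [ 675.4 -190.9]
brTR [ 649.6 -124.6]
brBL [ 682.3 -189.3]
brBR [ 655.8 -123. ]
modTL [ 488.1 -265.4]
modTR [ 461.6 -188. ]
modBR [ 571.2 -147.4]
modBL [ 595.4 -226.8]
ribTL [ 505.  -224.1]
ribTR [ 500.5 -208.8]
ribBR [ 555.7 -189.3]
ribBL [ 559.9 -204.9]
plTR [ 435.3 -174.5]
plTL [ 477.7 -289.8]
1 19.456247920807996 [ 558.68822904 -195.79405401] gap [ 598.28986596 -181.80440235] prop [ 609.60461936 -177.80735902]
[[-0.2, 0.9], [-0.2, -0.1], [-0.1, 0.2], [0.4, -1.0]]
1 19.775449526071405 [ 558.63745715 -195.562897  ] gap [ 598.16054189 -181.35283816] prop [ 609.45285182 -177.29282135]
[[-0.2, 0.5], [0.1, -0.4], [0.1, -0.3], [0.4, -1.5], [-0.5, 0.3], [-1.2, 0.7], [-0.8, -0.2], [-0.7, -0.4], [1.2, -0.1], [1.6, 1.3]]
-1 -159.97681973733546 [ 628.33888974 -170.8010264 ] gap [ 588.87761451 -185.18183852] prop [ 577.60296445 -189.29064198]
[[-9.8, -2.5], [-9.4, -3.4], [9.5, 3.6], [9.6, 2.3]]
-1 19.309721056844378 [ 558.63419431 -195.55370474] gap [ 598.27147849 -181.66537501] prop [ 609.59641683 -177.6972808 ]
[[14.5, -40.7], [-14.7, 41.3], [-14.7, 41.5], [15.0, -42.7], [26.2, -74.9], [18.8, -55.7], [-21.0, 56.5], [-27.5, 75.2], [-40.0, 116.0], [43.4, -116.4]]
mod [ 529.05876599 -206.88576016] ((529.6546020507812, -206.39691162109375), (118.10424041748047, 82.8311996459961), 19.800676345825195)
rib [ 530.26507127 -206.78609313] ((530.3385620117188, -206.70895385742188), (59.289527893066406, 16.110271453857422), 19.244178771972656)
```

```bash
python3 - <<'E'
import cv2
im=cv2.imread('pics/w3.png')
a=im[195:330,260:390]; cv2.imwrite('pics/w3p.png',cv2.resize(a,None,fx=5,fy=4.4,interpolation=cv2.INTER_CUBIC))
E
```

```text
(no output)
```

View pics/w3p.png

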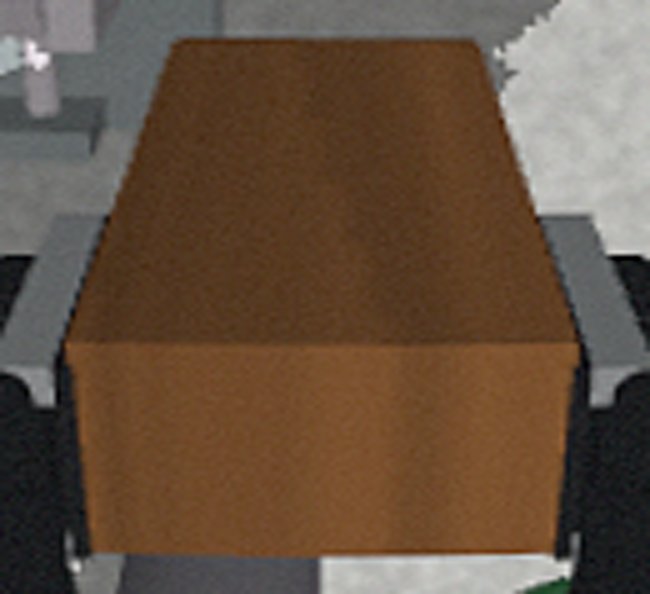

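```bash
python3 - <<'E'
from h import *
import pickle
c=pickle.load(open('w3.pkl','rb'))
g=lambda x,y:(260+(x+.5)/5-.5,195+(y+.5)/4.4-.5)
p,r=pose()
for q,z in [((67,345),-135.1),((580,343),-135.1),((557,553),-135.1),((92,553),-135.1),((175,40),-235.1),((475,40),-235.1)]:
    P=onz(c,g(*q),p[2]+z,True); print(q,r.inv().apply(P-p).round(1))
y=r.apply([0,1,0]);z=r.apply([0,0,1]);print(y,z, r.apply([1,0,0]))
E
```

```text
(67, 345) [ 13.3 -20.5 135. ]
(580, 343) [ 13.4  19.2 135. ]
(557, 553) [-10.4  19.1 135.2]
(92, 553) [-10.4 -20.3 135.2]
(175, 40) [ 10.6 -21.1 235.1]
(475, 40) [ 10.5  20.3 235. ]
[-0.35111523  0.93633149 -0.00119578] [ 0.00712227  0.00139373 -0.99997367] [-0.93630517 -0.3511145  -0.00715817]
```

Request:
drive_tool([
  [[0.1,-0.4,0,0,0.0045,-0.01],[0.273,-0.82,-0.1,0,0.0045,-0.01],[0.273,-0.82,-0.4,0,0.0045,-0.01],[0.273,-0.82,-0.4,0,0.0045,-0.01],[0.273,-0.82,-0.4,0,0.0045,-0.01]],
])

```text
time_s: 5.68
eef_pos: [611.6, -175.7, 346.6]
ee_rot: [0.001, -0.171, 0.985, 0.0]
force: [0.4, -0.0, -1.4]
grip_width: 0.457
```

```bash
python3 - <<'E'
from h import *
import pickle
c=viewer.calibration('wrist');im=viewer.capture('wrist');cv2.imwrite('pics/w4.png',im[:,:,::-1]);pickle.dump(c,open('w4.pkl','wb'));delta([611.3,-176.6,310],109.7)
im=viewer.capture('side');cv2.imwrite('pics/s4.png',cv2.resize(im[130:260,310:440,::-1],None,fx=4.5,fy=4.5,interpolation=cv2.INTER_CUBIC))
E
```

```text
pos [ 611.5 -175.8  347. ] jaw 109.71 dturn deg -0.01 | shift [-0.002 -0.008 -0.37 ] turn [-0.0003  0.0011 -0.0001]
```

View pics/w4.png

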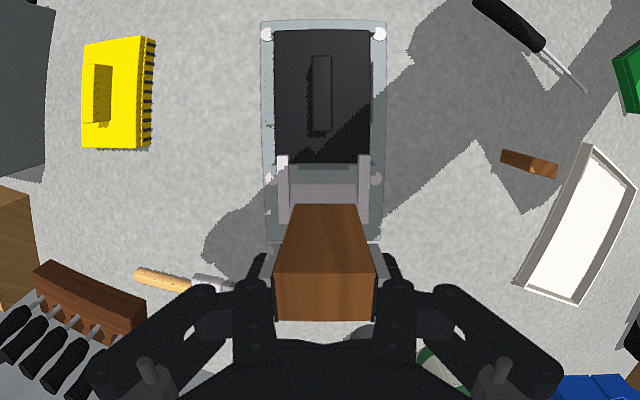

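View pics/s4.png

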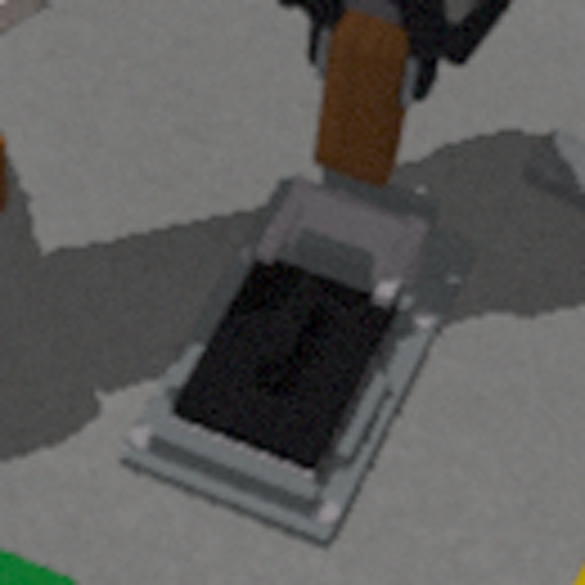

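```bash
python3 - <<'E'
import cv2
im=cv2.imread('pics/w4.png')
a=im[140:215,255:390]; cv2.imwrite('pics/w4g.png',cv2.resize(a,None,fx=5.5,fy=5.5,interpolation=cv2.INTER_CUBIC))
E
```

```text
(no output)
```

View pics/w4g.png

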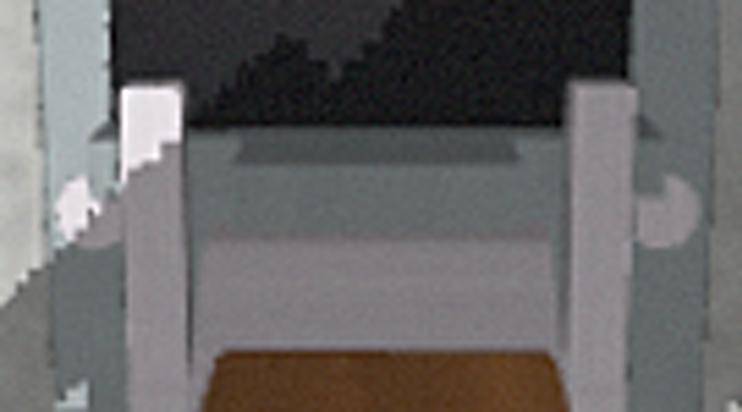

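```bash
python3 - <<'E'
from h import *
import pickle
c=pickle.load(open('w4.pkl','rb'))
g=lambda x,y:(255+(x+.5)/5.5-.5,140+(y+.5)/5.5-.5)
th=np.radians(19.75);M=np.array([[np.cos(th),-np.sin(th)],[np.sin(th),np.cos(th)]]);o=np.array([558.64,-195.56])
for n,q,z in [('wall32 L',(232,162),64),('wall32 R',(522,162),64),('armLo',(120,82),58),('armLi',(180,82),58),('armRi',(568,82),58),('armRo',(637,82),58)]:
    P=onz(c,g(*q),z,True)[:2]; print(n,(M.T@(P-o)).round(1))
p,r=pose();print('tcp',(M.T@(p[:2]-o)).round(1))
im=cv2.imread('pics/w4.png').astype(int)
print(im[165:190,320].tolist())
E
```

```text
wall32 L [ 31.3 -22.2]
wall32 R [31.4 21.4]
armLo [ 19.8 -39.8]
armLi [ 19.9 -30.5]
armRi [20.  28.7]
armRo [19.9 39.4]
tcp [56.4  0.7]
[[81, 78, 75], [75, 77, 70], [77, 78, 71], [77, 74, 73], [84, 80, 77], [100, 102, 95], [105, 106, 102], [104, 104, 99], [106, 106, 99], [101, 101, 94], [106, 106, 99], [105, 104, 100], [103, 103, 99], [106, 105, 99], [105, 106, 100], [106, 104, 100], [104, 102, 100], [104, 102, 103], [110, 108, 112], [125, 118, 120], [123, 120, 125], [128, 125, 128], [130, 124, 128], [127, 121, 125], [129, 123, 128]]
```

Request:
drive_tool([
  [[0,-0.005,-0.25,0,0.001,0],[0,-0.005,-0.45,0,0.001,0],[0,-0.005,-0.55,0,0.001,0],[0,-0.005,-0.6,0,0.001,0],[0,-0.005,-0.6,0,0.001,0]],
])

```text
time_s: 6.4
eef_pos: [611.6, -176.4, 287.6]
ee_rot: [0.0, -0.171, 0.985, -0.0]
force: [-0.2, -0.3, -0.9]
grip_width: 0.461
```

```bash
python3 - <<'E'
from h import *
s=ctrl.sense();print(s['force'].round(1),s['wrist_torque'].round(2));delta([611.5,-176,247],109.7)
im=viewer.capture('wrist');cv2.imwrite('pics/w5.png',cv2.resize(im[140:330,240:410,::-1],None,fx=3.5,fy=3.1,interpolation=cv2.INTER_CUBIC))
E
```

```text
[-0.2 -0.3 -0.9] [ 0.01  0.08 -0.06]
pos [ 611.6 -176.4  287.6] jaw 109.71 dturn deg -0.01 | shift [-0.001  0.004 -0.406] turn [ 0.      0.0006 -0.0001]
```

View pics/w5.png

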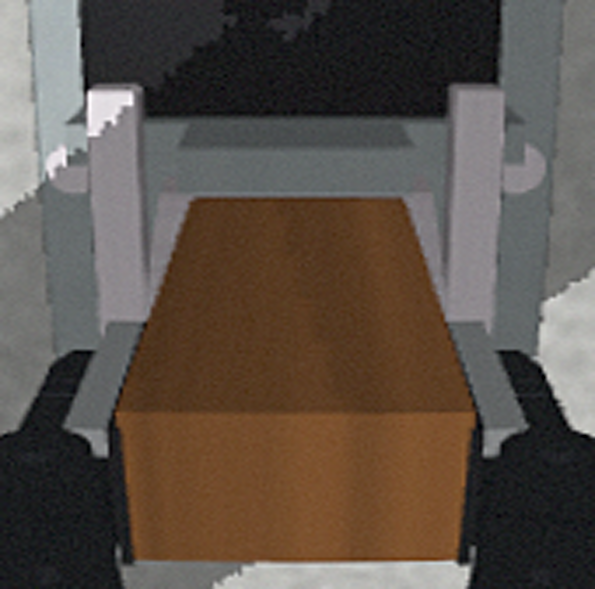

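Request:
drive_tool([
  [[0,0.004,-0.07,0,0,0],[0,0.004,-0.13,0,0,0],[0,0.004,-0.2,0,0,0],[0,0.004,-0.2,0,0,0]],
], force=100)

```text
time_s: 6.95
eef_pos: [611.2, -176.4, 267.2]
ee_rot: [-0.0, -0.171, 0.985, -0.0]
force: [-4.5, -2.8, 0.2]
grip_width: 0.452
```

```bash
python3 - <<'E'
from h import *
s=ctrl.sense();print(s['force'].round(1),s['wrist_torque'].round(2));delta([611.5,-176,247],109.7)
E
```

```text
[-4.5 -2.8  0.2] [-0.65  1.    0.  ]
pos [ 611.2 -176.4  267.2] jaw 109.71 dturn deg -0.01 | shift [ 0.003  0.004 -0.202] turn [ 0.0004 -0.0004 -0.0001]
```

Request:
drive_tool([
  [[0,0.004,-0.07,0,0,0],[0,0.004,-0.13,0,0,0],[0,0.004,-0.18,0,0,0],[0,0.004,-0.18,0,0,0]],
])

```text
time_s: 7.45
eef_pos: [611.1, -176.1, 248.4]
ee_rot: [-0.001, -0.171, 0.985, -0.0]
force: [-1.4, -3.1, -2.7]
grip_width: 0.456
```

```bash
python3 - <<'E'
from h import *
s=ctrl.sense();print(s['force'].round(1),s['wrist_torque'].round(2));delta([611.5,-176,247],109.7)
im=viewer.capture('wrist');cv2.imwrite('pics/w6.png',cv2.resize(im[140:330,240:410,::-1],None,fx=3.5,fy=3.1,interpolation=cv2.INTER_CUBIC))
E
```

```text
[-1.4 -3.1 -2.7] [-0.62  0.3   0.09]
pos [ 611.1 -176.1  248.4] jaw 109.71 dturn deg -0.01 | shift [ 0.004  0.001 -0.014] turn [ 0.0004 -0.0011 -0.0001]
```

View pics/w6.png

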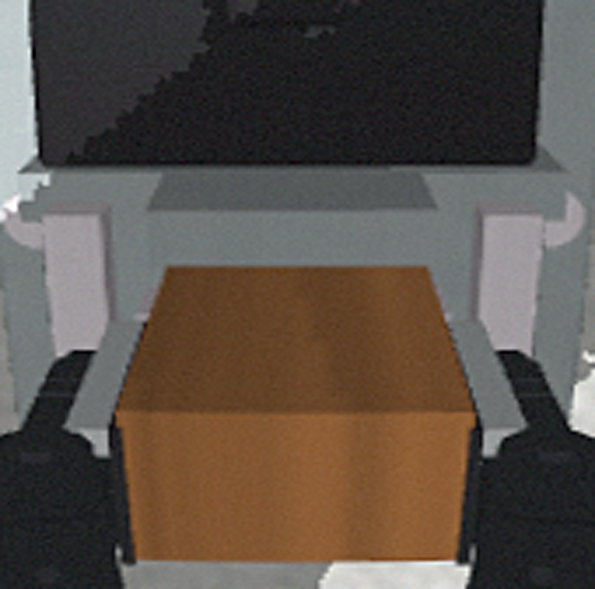

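Request:
drive_tool([
  [[0,0,-0.02,0,0,0],[0,0,-0.04,0,0,0],[0,0,-0.04,0,0,0]],
])

```text
time_s: 7.88
eef_pos: [611.1, -175.9, 247.1]
ee_rot: [-0.0, -0.171, 0.985, -0.001]
force: [-9.9, 0.9, 19.1]
grip_width: 0.455
```

```bash
python3 - <<'E'
from h import *
s=ctrl.sense();print(s['force'].round(1),s['wrist_torque'].round(2));delta([611.5,-176,247],109.7)
E
```

```text
[-9.9  0.9 19.1] [0.27 2.13 0.1 ]
pos [ 611.1 -175.9  247.1] jaw 109.73 dturn deg -0.03 | shift [ 0.004 -0.001 -0.001] turn [ 0.0008 -0.0004 -0.0003]
```

Request:
drive_tool([
  [[-0.007,-0.0025,0.01,0,0,0],[-0.014,-0.005,0.01,0,0,0],[-0.014,-0.005,0.01,0,0,0]],
])

```text
time_s: 8.25
eef_pos: [610.1, -176.0, 248.4]
ee_rot: [0.001, -0.171, 0.985, -0.0]
force: [3.1, 3.0, 0.6]
grip_width: 0.458
```

```bash
python3 - <<'E'
from h import *
s=ctrl.sense();print(s['force'].round(1),s['wrist_torque'].round(2));delta([611.5,-176,247],109.7)
E
```

```text
[3.1 3.  0.6] [ 0.62 -0.57  0.11]
pos [ 610.1 -176.   248.4] jaw 109.73 dturn deg -0.03 | shift [ 0.014 -0.    -0.014] turn [ 0.0004  0.0008 -0.0004]
```

Request:
drive_tool([
  [[0.004,0,-0.02,0,0,0],[0.004,0,-0.03,0,0,0],[0.004,0,-0.03,0,0,0]],
])

```text
time_s: 8.62
eef_pos: [610.5, -176.0, 247.1]
ee_rot: [0.001, -0.171, 0.985, -0.001]
force: [-5.5, 3.2, 15.4]
grip_width: 0.456
```

```bash
python3 - <<'E'
from h import *
s=ctrl.sense();print(s['force'].round(1),s['wrist_torque'].round(2));delta([611.5,-176,247],109.7)
E
```

```text
[-5.5  3.2 15.4] [0.54 1.18 0.05]
pos [ 610.5 -176.   247.1] jaw 109.75 dturn deg -0.05 | shift [ 0.01   0.    -0.001] turn [ 0.0009  0.0009 -0.0005]
```

Request:
drive_tool([
  [[-0.003,0,0,0,0,0],[-0.003,0,0,0,0,0],[-0.003,0,0,0,0,0],[-0.003,0,0,0,0,0]],
], fingers=0.6)

```text
time_s: 9.12
eef_pos: [610.2, -176.1, 246.9]
ee_rot: [0.0, -0.171, 0.985, -0.001]
force: [0.4, -0.7, 0.3]
grip_width: 0.798
```

Request:
drive_tool([
  [[0,0,0.3,0,0,0],[0,0,0.6,0,0,0],[0,0,1,0,0,0],[0,0,1,0,0,0]],
])

```text
time_s: 9.62
eef_pos: [610.4, -176.1, 350.1]
ee_rot: [0.003, -0.171, 0.985, -0.003]
force: [0.4, 0.2, 0.2]
grip_width: 0.802
```

```bash
python3 - <<'E'
from h import *
import pickle
c=viewer.calibration('wrist');im=viewer.capture('wrist');cv2.imwrite('pics/w7.png',im[:,:,::-1]);pickle.dump(c,open('w7.pkl','wb'));delta([529.5,-206.5,320],109.7)
im=viewer.capture('side');cv2.imwrite('pics/s7.png',cv2.resize(im[130:260,310:440,::-1],None,fx=4.5,fy=4.5,interpolation=cv2.INTER_CUBIC))
E
```

```text
pos [ 610.2 -176.   347.8] jaw 109.74 dturn deg -0.04 | shift [-0.807 -0.305 -0.278] turn [ 0.0014  0.0019 -0.0004]
```

View pics/w7.png

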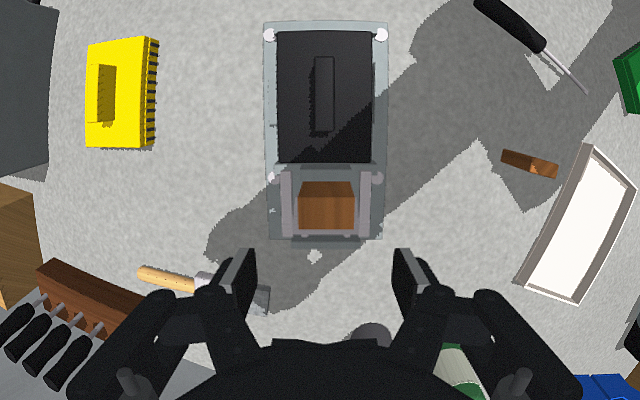

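View pics/s7.png

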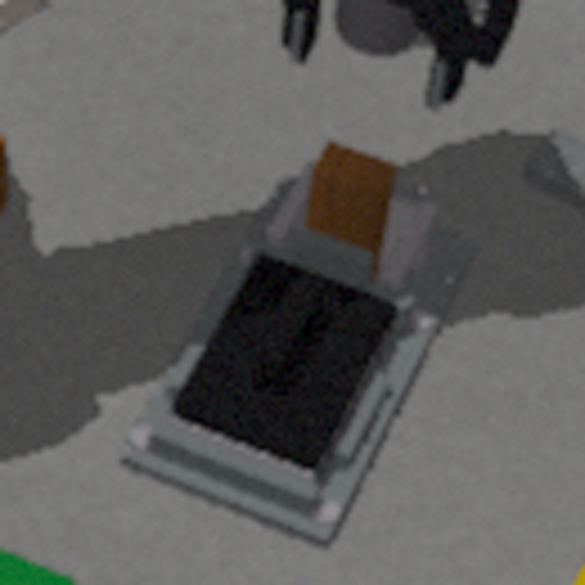

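```bash
python3 - <<'E'
import cv2
im=cv2.imread('pics/w7.png')
a=im[155:240,255:390]; cv2.imwrite('pics/w7g.png',cv2.resize(a,None,fx=5.5,fy=5.5,interpolation=cv2.INTER_CUBIC))
a=im[20:175,255:395]; cv2.imwrite('pics/w7m.png',cv2.resize(a,None,fx=5,fy=3.8,interpolation=cv2.INTER_CUBIC))
E
```

```text
(no output)
```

View pics/w7g.png

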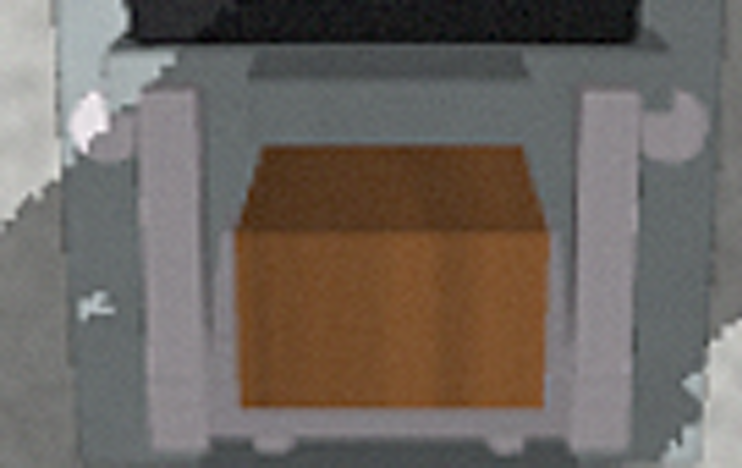

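View pics/w7m.png

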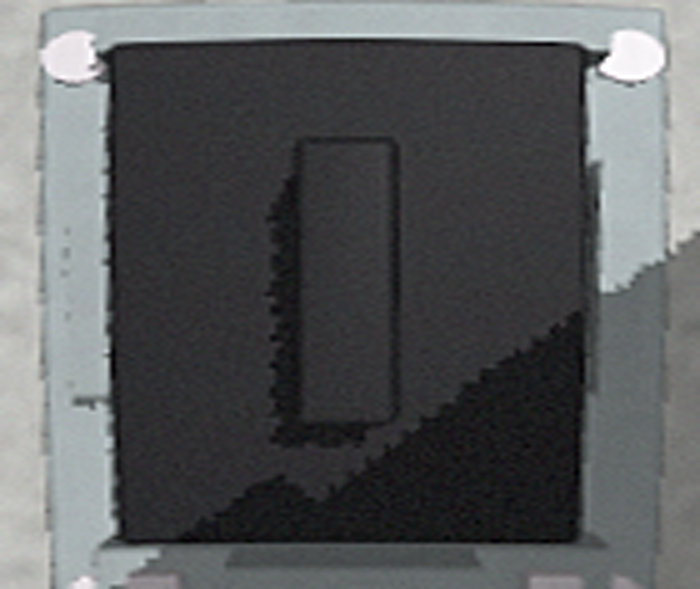

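```bash
python3 - <<'E'
from h import *
import pickle
c=pickle.load(open('w7.pkl','rb'))
g=lambda x,y:(255+(x+.5)/5.5-.5,155+(y+.5)/5.5-.5)
m=lambda x,y:(255+(x+.5)/5-.5,20+(y+.5)/3.8-.5)
th=np.radians(19.75);M=np.array([[np.cos(th),-np.sin(th)],[np.sin(th),np.cos(th)]]);o=np.array([558.64,-195.56])
C=lambda q,z:(M.T@(onz(c,q,z,True)[:2]-o)).round(1)
for q in [(234,230),(548,230),(543,407),(239,407)]: print('prop',C(g(*q),112))
for q in [(138,92),(200,92),(580,92),(640,92)]: print('arm',C(g(*q),58))
R_=[(302,142),(395,142),(397,421),(304,421)]
P=np.array([onz(c,m(*q),78,True)[:2] for q in R_]);print('rib',P.round(1).tolist(),P.mean(0),cv2.minAreaRect(P.astype(np.float32)))
Q=np.array([onz(c,m(*q),46,True)[:2] for q in [(112,47),(580,47),(582,540),(115,540)]]);print('mod',Q.mean(0),cv2.minAreaRect(Q.astype(np.float32)))
ct=P.mean(0)
delta([*ct,250],109.7)
E
```

```text
prop [ 41.8 -20. ]
prop [41.8 19.8]
prop [65.9 19.9]
prop [ 66. -20.]
arm [ 34.8 -39.9]
arm [ 34.9 -30.1]
arm [34.8 29.4]
arm [34.7 38.9]
rib [[505.9, -223.3], [501.1, -210.0], [555.1, -190.2], [560.0, -203.7]] [ 530.52032141 -206.77940167] ((530.4963989257812, -206.72946166992188), (57.55809020996094, 14.36551570892334), 19.917190551757812)
mod [ 530.8141693  -207.29101909] ((530.7024536132812, -207.16702270507812), (117.15542602539062, 83.80448150634766), 19.783414840698242)
pos [ 610.1 -176.   346.4] jaw 109.74 dturn deg -0.04 | shift [-0.796 -0.308 -0.964] turn [ 0.0007  0.0004 -0.0005]
```

Request:
drive_tool([
  [[-0.4,-0.15,0,0,0,0],[-0.796,-0.308,-0.1,0,0,0],[-0.796,-0.308,-0.5,0,0,0],[-0.796,-0.308,-0.5,0,0,0],[-0.796,-0.308,-0.5,0,0,0]],
], fingers=0.3)

```text
time_s: 10.35
eef_pos: [531.0, -206.8, 297.0]
ee_rot: [0.0, -0.172, 0.985, -0.001]
force: [-0.3, -0.4, 0.2]
grip_width: 0.646
```

```bash
python3 - <<'E'
from h import *
im=viewer.capture('wrist');cv2.imwrite('pics/w8.png',im[:,:,::-1]);delta([530.5,-206.8,225],109.8)
E
```

```text
pos [ 531.  -206.8  297.4] jaw 109.77 dturn deg 0.03 | shift [-0.005 -0.    -0.724] turn [0.0012 0.0012 0.0003]
```

View pics/w8.png

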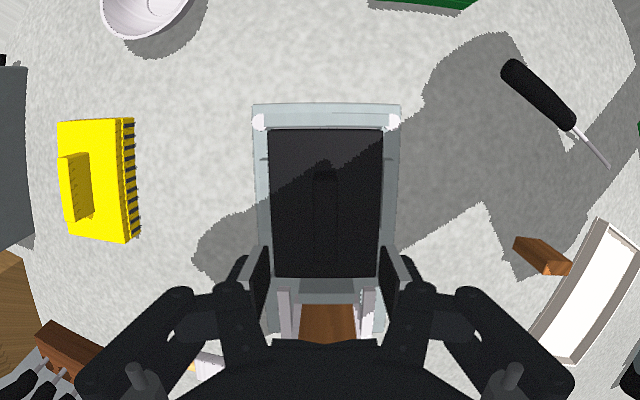

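Request:
drive_tool([
  [[-0.005,0,-0.3,0,0,0],[-0.005,0,-0.55,0,0,0],[-0.005,0,-0.72,0,0,0],[-0.005,0,-0.72,0,0,0],[-0.005,0,-0.72,0,0,0]],
])

```text
time_s: 11.02
eef_pos: [530.9, -206.9, 226.5]
ee_rot: [0.001, -0.172, 0.985, -0.002]
force: [0.7, 0.1, -0.0]
grip_width: 0.647
```

Request:
drive_tool([
  [[0,0,0,0,0,0],[0,0,0,0,0,0],[0,0,0,0,0,0],[0,0,0,0,0,0],[0,0,0,0,0,0]],
], fingers=-1, force=70)

```text
time_s: 11.65
eef_pos: [531.0, -207.0, 227.3]
ee_rot: [0.002, -0.172, 0.985, -0.002]
force: [-0.9, 0.1, 6.0]
grip_width: 0.173
```

```bash
python3 - <<'E'
from h import *
s=ctrl.sense();print(s['force'].round(1),s['wrist_torque'].round(2),s['grip_width']);delta([530.5,-206.8,225],109.8)
im=viewer.capture('wrist');cv2.imwrite('pics/w9.png',im[:,:,::-1])
E
```

```text
[-0.9  0.1  6. ] [0.24 0.25 0.05] 0.1731531684825642
pos [ 531.  -207.   227.3] jaw 109.78 dturn deg 0.02 | shift [-0.005  0.002 -0.023] turn [0.0021 0.0028 0.0003]
```

View pics/w9.png

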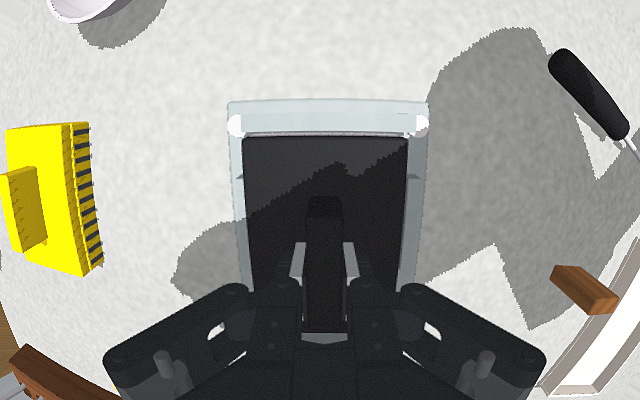

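Request:
drive_tool([
  [[0,0,0.1,0,0,0],[0,0,0.25,0,0,0],[0,0,0.4,0,0,0],[0,0,0.55,0,0,0],[0,0,0.7,0,0,0],[0,0,0.7,0,0,0]],
])

```text
time_s: 12.45
eef_pos: [531.2, -207.1, 298.7]
ee_rot: [0.003, -0.172, 0.985, -0.003]
force: [0.3, -0.7, -6.7]
grip_width: 0.17
```

```bash
python3 - <<'E'
from h import *
s=ctrl.sense();print(s['force'].round(1),s['wrist_torque'].round(2),s['grip_width']);delta([530.5,-206.8,225],109.8)
im=viewer.capture('wrist');cv2.imwrite('pics/w10.png',im[:,:,::-1])
im=viewer.capture('side');cv2.imwrite('pics/s10.png',cv2.resize(im[100:260,290:450,::-1],None,fx=3.7,fy=3.7,interpolation=cv2.INTER_CUBIC))
E
```

```text
[ 0.3 -0.7 -6.7] [ 0.    0.02 -0.04] 0.17036126396865295
pos [ 531.2 -207.1  298.7] jaw 109.78 dturn deg 0.02 | shift [-0.007  0.003 -0.737] turn [0.003  0.0041 0.0002]
```

View pics/s10.png

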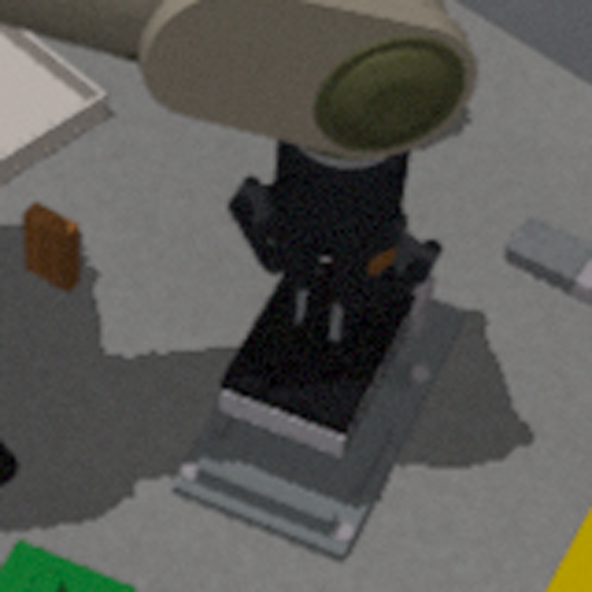

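View pics/w10.png

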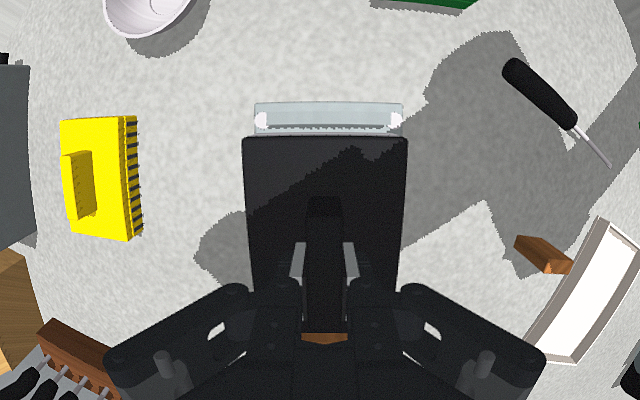

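Request:
drive_tool([
  [[0,0,0.3,0,0.002,0],[0,0,0.6,0,0.004,0],[0,0,0.9,0,0.004,0],[0,0,0.9,0,0.004,0]],
])

```text
time_s: 13.05
eef_pos: [531.0, -207.0, 388.1]
ee_rot: [-0.0, -0.172, 0.985, -0.002]
force: [-0.7, -0.1, -6.3]
grip_width: 0.171
```

Request:
drive_tool([
  [[0,0.25,0,0,0,-0.03],[0,0.6,0,0,0,-0.08],[0,1,0,0,0,-0.12]],
])

```text
time_s: 13.42
eef_pos: [530.8, -106.1, 385.7]
ee_rot: [-0.002, -0.077, 0.997, -0.002]
force: [0.2, 0.0, -7.1]
grip_width: 0.174
```

Request:
drive_tool([
  [[0,0.35,0,0,0,-0.04],[0,0.7,0,0,0,-0.08],[0,1,0,0,0,-0.12]],
])

```text
time_s: 13.8
eef_pos: [530.5, -4.8, 383.5]
ee_rot: [-0.004, 0.018, 1.0, -0.001]
force: [-0.4, -0.7, -6.4]
grip_width: 0.17
```

Request:
drive_tool([
  [[0.05,0.35,0,0,0,0],[0.1,0.7,0,0,0,0],[0.15,1,0,0,0,0]],
])

```text
time_s: 14.18
eef_pos: [545.4, 96.4, 381.1]
ee_rot: [-0.006, 0.018, 1.0, -0.001]
force: [0.7, -1.2, -5.4]
grip_width: 0.171
```

```bash
python3 - <<'E'
from h import *
import pickle
s=ctrl.sense();print(s['force'].round(1),s['grip_width']);
c=viewer.calibration('wrist');im=viewer.capture('wrist');cv2.imwrite('pics/w11.png',im[:,:,::-1]);pickle.dump(c,open('w11.pkl','wb'));delta([546.2,190.4,330],88.1)
E
```

```text
[ 0.7 -1.2 -5.4] 0.17140374329582403
pos [545.5  99.2 381.2] jaw 88.03 dturn deg 0.07 | shift [ 0.007  0.912 -0.512] turn [-0.0004 -0.0068  0.0007]
```

View pics/w11.png

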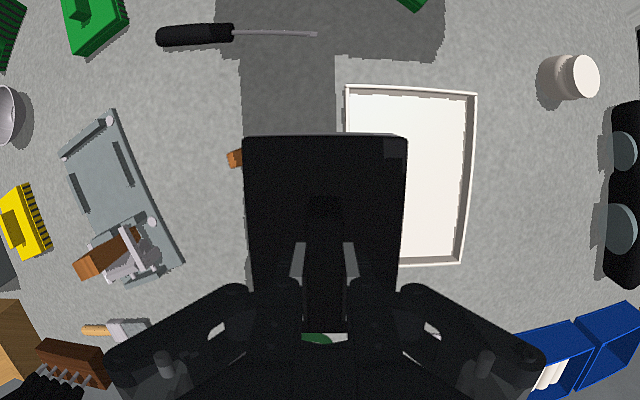

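```bash
python3 - <<'E'
from h import *
import pickle
c=pickle.load(open('w11.pkl','rb'))
P=[onz(c,q,26,True)[:2] for q in [(347,85.5),(477.5,93),(461,265)]]
print(np.round(P,1)); print('centre',(P[0]+P[2])/2, np.degrees(np.arctan2(*(P[2]-P[1])[::-1])),np.linalg.norm(P[1]-P[0]),np.linalg.norm(P[2]-P[1]))
E
```

```text
[[442.3 122.7]
 [445.8 270.6]
 [655.8 264.9]]
centre [549.02609741 193.81534444] -1.5570423726317755 147.9431891978535 210.03855880791255
```

Request:
drive_tool([
  [[0.01,0.3,0,0,-0.003,0],[0.025,0.65,0,0,-0.007,0],[0.025,0.93,-0.2,0,-0.007,0],[0.025,0.93,-0.6,0,-0.007,0],[0.025,0.93,-0.9,0,-0.007,0],[0.025,0.93,-0.9,0,-0.007,0],[0.025,0.93,-0.9,0,-0.007,0]],
])

```text
time_s: 15.1
eef_pos: [548.2, 192.1, 291.7]
ee_rot: [0.001, 0.017, 1.0, 0.0]
force: [0.3, 0.1, -5.5]
grip_width: 0.171
```

```bash
python3 - <<'E'
from h import *
import pickle
s=ctrl.sense();print(s['force'].round(1),s['grip_width']);
c=viewer.calibration('wrist');im=viewer.capture('wrist');cv2.imwrite('pics/w12.png',im[:,:,::-1]);delta([548,192,219.3],88.3)
E
```

```text
[ 0.3  0.1 -5.5] 0.1711976995883958
pos [548.2 192.1 292.2] jaw 88.02 dturn deg 0.28 | shift [-0.002 -0.001 -0.729] turn [-0.0006  0.0014  0.0031]
```

View pics/w12.png

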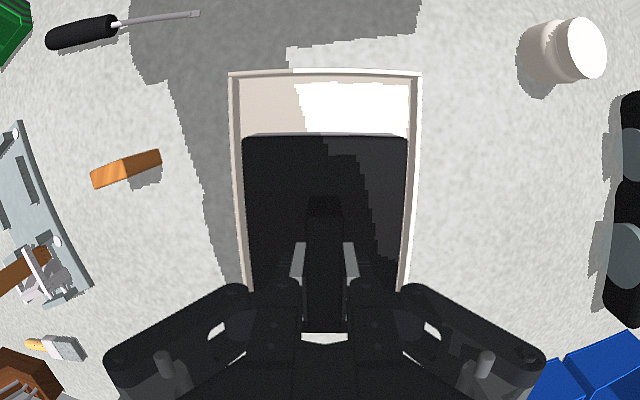

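Centred over the tray. Now lowering.

Request:
drive_tool([
  [[0,0,-0.2,0,0.001,0.003],[0,0,-0.4,0,0.001,0.003],[0,0,-0.55,0,0.001,0.003],[0,0,-0.65,0,0.001,0.003],[0,0,-0.65,0,0.001,0.003]],
])

```text
time_s: 15.78
eef_pos: [548.2, 192.1, 227.0]
ee_rot: [0.0, 0.015, 1.0, 0.0]
force: [0.5, -0.5, -6.0]
grip_width: 0.172
```

Request:
drive_tool([
  [[0,0,-0.02,0,0,0],[0,0,-0.04,0,0,0],[0,0,-0.06,0,0,0],[0,0,-0.06,0,0,0]],
])

```text
time_s: 16.27
eef_pos: [548.2, 192.1, 221.0]
ee_rot: [-0.0, 0.015, 1.0, 0.0]
force: [-0.2, -0.0, -5.7]
grip_width: 0.166
```

```bash
python3 - <<'E'
from h import *
s=ctrl.sense();print(s['force'].round(1),s['wrist_torque'].round(2),s['grip_width']);delta([548,192,219.3],88.3)
E
```

```text
[-0.2 -0.  -5.7] [-0.01  0.01  0.03] 0.16642629420128724
pos [548.2 192.1 221. ] jaw 88.29 dturn deg 0.01 | shift [-0.002 -0.001 -0.017] turn [-0.0005  0.      0.0001]
```

Request:
drive_tool([
  [[0,0,-0.008,0,0,0],[0,0,-0.014,0,0,0],[0,0,-0.018,0,0,0],[0,0,-0.018,0,0,0]],
])

```text
time_s: 16.77
eef_pos: [548.2, 192.2, 219.4]
ee_rot: [0.0, 0.015, 1.0, 0.0]
force: [-1.8, 0.5, -2.0]
grip_width: 0.173
```

Request:
drive_tool([
  [[0,0,-0.004,0,0,0],[0,0,-0.006,0,0,0],[0,0,-0.006,0,0,0]],
])

```text
time_s: 17.15
eef_pos: [548.2, 192.2, 219.3]
ee_rot: [0.0, 0.015, 1.0, 0.0]
force: [-5.3, 2.2, 5.5]
grip_width: 0.176
```

Request:
drive_tool([
  [[0,0,0,0,0,0],[0,0,0,0,0,0],[0,0,0,0,0,0],[0,0,0,0,0,0]],
], fingers=0.3)

```text
time_s: 17.65
eef_pos: [548.3, 192.2, 219.3]
ee_rot: [0.0, 0.015, 1.0, 0.0]
force: [0.1, 0.5, -0.1]
grip_width: 0.647
```

Request:
drive_tool([
  [[0,0,0.2,0,0,0],[0,0,0.5,0,0,0],[0,0,0.9,0,0,0],[0,0,1,0,0,0],[0,0,1,0,0,0]],
])

```text
time_s: 18.27
eef_pos: [548.2, 192.2, 319.2]
ee_rot: [0.001, 0.015, 1.0, 0.001]
force: [0.3, -0.8, -0.6]
grip_width: 0.653
```

Request:
drive_tool([
  [[-0.4,0,0.2,0,0,0],[-0.8,0,0.4,0,0,0],[-1,0,0.5,0,0,0],[-1,0,0.5,0,0,0]],
])

```text
time_s: 18.77
eef_pos: [447.6, 192.3, 368.8]
ee_rot: [0.0, 0.015, 1.0, 0.0]
force: [1.0, -0.2, -0.2]
grip_width: 0.652
```

```bash
python3 - <<'E'
from h import *
for n in('wrist','side','top'):
    im=viewer.capture(n);cv2.imwrite(f'pics/{n}F.png',im[:,:,::-1])
a=cv2.imread('pics/sideF.png')[90:255,220:430]; cv2.imwrite('pics/csF.png',cv2.resize(a,None,fx=3.5,fy=3.5,interpolation=cv2.INTER_CUBIC))
a=cv2.imread('pics/topF.png')[85:205,165:405]; cv2.imwrite('pics/ctF.png',cv2.resize(a,None,fx=3.3,fy=3.3,interpolation=cv2.INTER_CUBIC))
E
```

```text
(no output)
```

View pics/csF.png

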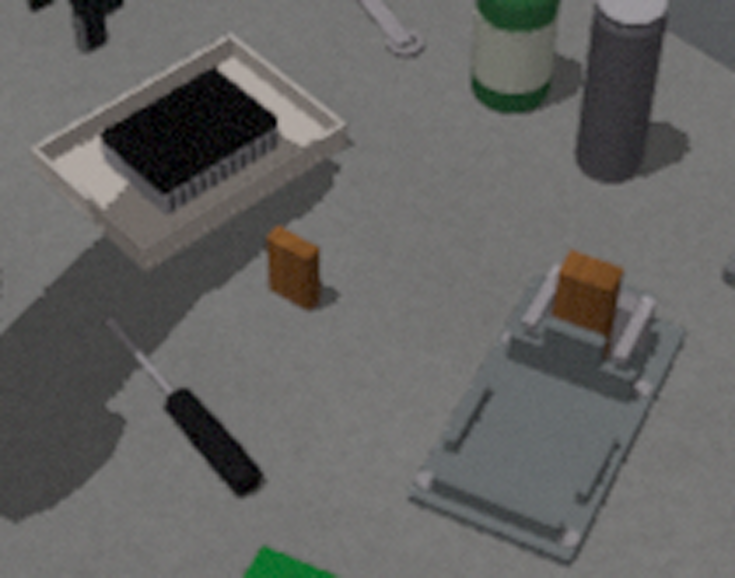

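View pics/wristF.png

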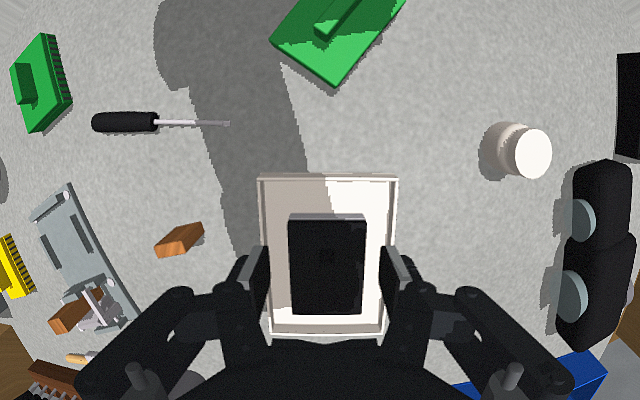

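View pics/ctF.png

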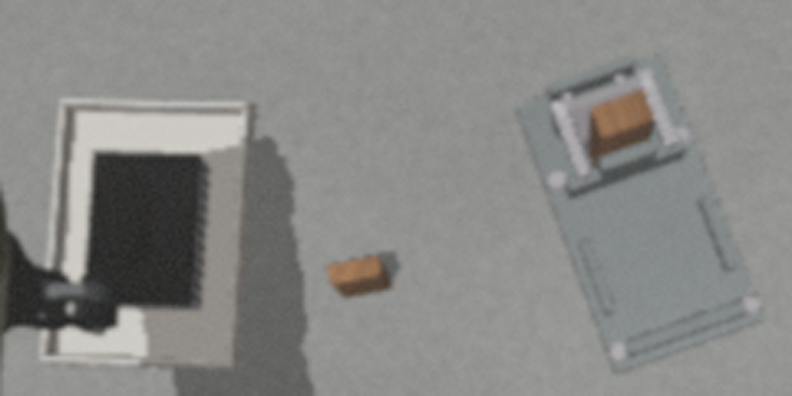

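All good: the module sits flat and central in the tray, the prop is upright in the gap with the bail open, and the short block hasn't moved. Handing in.

```bash
python3 -c "
from rig import ctrl
print(ctrl.finish_job())"
```

```text
the job is handed in; nothing more can be done
None
```

The job is done and handed in at about 19 s of the 61 s allowed; the hand-in gives no verdict.

- **Prop:** I pushed it down the gap until it pressed on the plate with about 15–19 N, moved it against the fixed wall and let go. It stands upright by itself. Its top measured from 42 to 66 mm along the cradle's x, and the arms read about 14.8 mm open, a little over the 14 mm expected. The final pictures show it still there holding the bail open.
- **Module:** I gripped it by its rib, lifted it straight out (about 0.65 kg) and lowered it into the tray with about 5 N at touchdown. The final pictures show it right way up, flat and well inside the tray walls, with the gripper clear of everything.
- **Short block:** it is still standing where it was.

No check failed. The cradle position differed by about 1 mm between the two wrist-camera views. I allowed for that when entering the gap.

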